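Hang the electrode plate in the buffer tank under the shelf

ROBOT

A 6-joint arm with a two-finger parallel gripper is mounted at the origin on the work surface. World frame = base frame: x ahead of the robot, y to its left, z up, the work surface at z = 0. Lengths are in m, angles in rad, forces in N, time in s.
With the tool pointing down it reaches from about 0.4 to 0.825 m from the base axis. Payload 7 kg.
Tool frame: the origin (TCP) lies between the finger pads; the fingertips stand 11 mm ahead of it and the grasp point (between the pads) lies 8 mm behind it (arm.tips_ahead is the distance from the TCP to the fingertips, in m); z points along the fingers, x is the direction in which the jaws open and shut, and the axes are right-handed (so a half turn about z gives the same grasp; the last joint's range is limited). The gripper opens to 88 mm and grips with 3 to 60 N. Pads are 19 mm wide; open, the fingers measure 130 mm over their backs; the gripper's body (78 mm by 193 mm) begins 47 mm behind the grasp point.
Start: joints at [0.288, 0.359, 0.012, 0, -1.224, -0.288], TCP at [0.675, -0, 0.208] pointing down, gripper open.
Joint ranges: [-3.07, 3.07], [-1.43, 2.12], [-1.02, 1.25], [-3.03, 1.67], [-3.05, -0], [-3.03, 3.03]. Speed limits (rad/s): [2.39, 2.39, 3.01, 3.14, 3.14, 3.14].

INTERFACE

Orientations are given as [roll, pitch, yaw] about the fixed x, y, z axes, in that order (R = Rz(yaw) Ry(pitch) Rx(roll)).
In Python, from station import arm, optics, finder gives the robot as it stands. The module is installed in compiled form; this text tells all that it offers.
- The arm moves only by the tool apply_moves, never from a script. Its argument "increments" is one flat list of numbers, 6 for each row, row after row: the shift along the world's x, y, z in m, then the turn, a rotation vector about the world's x, y, z in rad. In form: [tx, ty, tz, rx, ry, rz, tx, ty, tz, rx, ry, rz, ...]. A call has 1 to 20 rows; each row shifts and turns the pose as measured when the row begins; what a row does not reach is not made up. A row lasts 1/12 s, in which the tool goes at most 41.7 mm and 7.16 degrees, less where a joint would pass 70% of its speed; a pose out of reach is approached as far as the arm can. A call with a gripper value outside its range is refused whole. "hand" is the closure, from 0 (fully open) to 1 (shut), set as the call begins (left out, the last holds). The fingers move at their own pace and stop on an object; "force" is the grip in N (left out, the last holds). Time passes only in rows, so rows that do not move let the fingers close. It gives the time, the measured TCP pose, the force and the opening at its end, in the units of the state.
- arm.get_state(): the state, without advancing time (a new reading comes with each control period).
- optics.grab_frame(name): name is "scene" or "side" or "wrist"; returns the picture (400x640x3 uint8, red, green, blue); there is no depth.
- optics.camera_model(name): a dict with "fx", "fy", "cx", "cy" (pixels), "world_to_cam" (4x4, takes a point from world to camera coordinates); the wrist camera has in their place "T_tool_cam" (4x4, takes a point from camera to tool coordinates, whose origin is the TCP and whose axes are the tool frame's). Camera axes: x right, y up, looking along -z (the intrinsics and any distortion apply to the point x, -y, -z); pixel columns grow to the right and rows downward; lengths in m; the calibration is good to about 2 mm. A picture is of the moment at which its call begins: read the wrist's pose just before it. camera_model takes no time and is no camera call.
- arm.job_done(): hands the job in, once; it reports no verdict.
Trained networks look in the newest picture that a camera, given by its name, has taken for a name from the list of things; names that differ only in an ending like _2 or _b are one class to them, and where a whole thing is asked for, a point or a joint stands for the part that bears it (a point fixed in the world has none). Each returns a list of dicts, best first, with "conf" (0 to 1); they miss things now and then, are a little off and sometimes report something else, mostly with a low value. They report only what shows in the picture. A call takes as long as a camera call. They do not tell look-alikes from the thing itself.
- finder.find_in(camera, name): "box" ([left, top, right, bottom] in pixels, round what is visible of it).
- finder.landmark_of(camera, name): "point" ([column, row] in pixels: a listed point, or the origin of a listed thing).
The state is a dict: "t": time; "q": joint angles; "qd": joint speeds; "joint_efforts": joint torques, N m; "eef_pos": TCP position; "ee_rot": TCP orientation; "force": force on the tool from outside, world axes, zero at the start; "moment": the same for the moment, N m; "width": finger opening in m.
Only numpy, scipy, OpenCV 4.12 (cv2) and the standard library are available. Lean on these libraries where they do the work, as an engineer would, in place of code of your own. Each camera call takes 0.05 s, during which the arm holds its last target. There are 200 camera calls.

TASK

Take the steel electrode plate firmly by its small barrel and lift it level off the drying rack; then, with it still in the air, loosen the grip just enough for the blade to swing down until it hangs upright, and tighten again. Reach in under the instrument shelf and gently lower the hanging plate into the black tank until its cross rod lies in the two saddles, and only then let go and leave it hanging there upright and still. Do not lean on the tank or its shelf, and leave the other things on the bench where they are.

Things in the scene. Friction and masses are not known exactly. Their poses are not given: they have to be found in the camera images.
- plate: Loose steel electrode plate, about 0.3 kg. Origin: centre of its barrel, 14 mm in diameter and 20 mm long along plate y, with a flat-ended pin 11 mm in diameter, 26 mm long: pinch across its ends. Plate x points from blade to barrel (up when hanging), z is its normal. It starts level, barrel overhanging the rack's near side. 45 N a finger keeps its angle; below 30 to 15 N it turns; at 5 N it hangs, still carried.
- rod (a point): Middle of the plate's cross rod, on its axis: 8 mm in diameter, 150 mm long along plate y, 34 mm from the barrel's centre (plate x = -34 mm). A neck 10 mm wide and 4 mm thick joins barrel and rod.
- blade (a point): Middle of the plate's blade (plate x = -80 mm): 80 mm wide (y), 4 mm thick, reaching from x = -37 to -122 mm. Barrel, rod and blade lie in one plane; the centre of mass is on the centre line, about 65 mm from the barrel.
- tank: Fixed black open tank on a white foot. Origin on the bench under its centre, x to its far side, y along its long side. Outside 92 (x) by 112 (y) mm, inside 80 by 100, floor at 12 mm, side walls 112 mm high. Each end wall (y = +-53 mm, 6 mm thick, 120 mm high) has a V saddle in the middle, 38 mm wide at the top, its flat bottom 10 mm wide and 106 mm above the bench.
- seat (a point): Point midway between the two saddles where the centre of the cross rod lies when the plate hangs home: 110 mm above the bench, at the tank's centre. Axes as the tank's.
- shelf_edge (a point): Middle of the lower front edge of the fixed shelf over the tank's far half: straight above the tank's centre line, 300 mm up. Shelf 300 mm wide (y), 160 deep, 18 thick, with a 60 mm high supply on it; posts at the back, 145 mm behind the edge, y = +-135 mm. An upright gripper over the saddles hits it: lean the hand back to -x by about 35 to 40 degrees, fingers pointing forward and down.
- rack: Fixed white drying rack: base 120 (x) by 110 (y) mm, 8 mm thick, and two rails along y at x = +-30 mm, 8 mm thick, tops 50 mm above the bench. Origin on the bench under its centre. The blade lies on the rails (barrel centre 52 mm above the bench).
- beaker: Bystander: glass beaker, 56 mm wide, 75 mm high, beside the drying rack. Origin under its centre.
- bottle: Bystander: bottle, 52 mm in diameter, 105 mm high, near the middle of the bench. Origin under its centre.
- jar: Bystander: white jar, 60 mm in diameter, 70 mm high, near the middle of the bench. Origin under its centre.
- tube_rack: Bystander: tube rack block 110 by 70 mm, 45 mm high. Origin under its centre.
- tip_box: Bystander: box 85 by 120 mm, 60 mm high. Origin under its centre.
- notebook: Bystander: notebook 210 by 150 mm, 14 mm thick. Origin under its centre.
There are look-alikes about, which are no part of the job. Leave any purple or turquoise look-alike of the plate alone.

How it is judged:
By the outcome, as a careful person would: the job done as asked, in the order asked, and still so for the second after the job is handed in, with the robot touching nothing.
It also fails if it takes over 67 s, if anything falls off the work surface, if the arm or the gripper's body presses on something with over 40 N, if the wrist force passes 120 N, or if a joint passes its speed limit or range.

## Working session

There is one attempt and no reset: what is moved stays moved. The work goes in short steps, Python scripts to look and compute and a tool call to move; the robot and the scene stay as the last step left them, time stands still between calls to the robot, and variables do not carry over. Pictures are saved under pics/ and viewed, about 8 in all and at most 12, crops included, and the job is handed in when it is done.

Besides the shell and the picture viewer there is one more tool, called by a JSON object that holds its "api" and its "payload", one argument or row to a line. apply_moves: Moves the arm, as the interface text tells. Its arguments: {"type":"object","properties":{"increments":{"type":"array"},"hand":{"type":"number"},"force":{"type":"number"}},"required":["increments"]}

```bash
mkdir -p pics; cat > h.py <<'E'
import numpy as np, cv2
from station import arm, optics, finder
from scipy.spatial.transform import Rotation as R
def grab(c,fn=None):
    im=optics.grab_frame(c)
    if fn: cv2.imwrite('pics/'+fn,im[:,:,::-1])
    return im
def Tcw(c,st=None):
    m=optics.camera_model(c)
    if c!='wrist': return np.linalg.inv(np.array(m['world_to_cam'])),m
    st=st or arm.get_state()
    T=np.eye(4);T[:3,:3]=R.from_euler('xyz',st['ee_rot']).as_matrix();T[:3,3]=st['eef_pos']
    return T@np.array(m['T_tool_cam']),m
def ray(c,p,st=None):
    T,m=Tcw(c,st)
    d=np.array([(p[0]-m['cx'])/m['fx'],-(p[1]-m['cy'])/m['fy'],-1.])
    return T[:3,3],T[:3,:3]@d
def onz(c,p,z,st=None):
    o,d=ray(c,p,st); return o+d*(z-o[2])/d[2]
def proj(c,P,st=None):
    T,m=Tcw(c,st); q=np.linalg.inv(T)@np.r_[P,1]
    return np.array([m['cx']+m['fx']*q[0]/-q[2],m['cy']-m['fy']*q[1]/-q[2]])
E
python3 - <<'E'
from h import *
print(optics.camera_model('scene').keys())
a=grab('scene');b=grab('side')
cv2.imwrite('pics/a.png',np.vstack([a,b])[:,:,::-1][:,:] if 0 else cv2.resize(np.vstack([a,b])[:,:,::-1],(480,600)))
cv2.imwrite('pics/scene.png',a[:,:,::-1]);cv2.imwrite('pics/side.png',b[:,:,::-1])
Z=dict(plate=.052,rod=.052,blade=.052,tank=0,seat=.11,shelf_edge=.3,rack=0,beaker=0,bottle=0,jar=0)
for c in('scene','side'):
  for n in Z:
    for r in finder.landmark_of(c,n)[:3]:
      print(c,n,round(r['conf'],2),np.round(r['point']),np.round(onz(c,r['point'],Z[n]),3))
E
```

```text
dict_keys(['fx', 'fy', 'cx', 'cy', 'world_to_cam'])
scene plate 0.95 [380. 280.] [0.486 0.264 0.052]
scene plate 0.78 [270. 296.] [0.812 0.193 0.052]
scene plate 0.61 [380. 247.] [0.422 0.141 0.052]
scene rod 0.95 [284. 292.] [0.77  0.193 0.052]
scene rod 0.9 [390. 249.] [0.396 0.163 0.052]
scene rod 0.65 [371. 286.] [0.52  0.271 0.052]
scene blade 0.97 [399. 255.] [0.381 0.197 0.052]
scene blade 0.88 [357. 295.] [0.572 0.286 0.052]
scene blade 0.69 [294. 288.] [0.737 0.193 0.052]
scene tank 0.82 [299. 202.] [ 0.579 -0.24   0.   ]
scene seat 0.74 [359. 290.] [0.582 0.311 0.11 ]
scene seat 0.71 [294. 185.] [ 0.598 -0.218  0.11 ]
scene rack 0.64 [358. 304.] [0.566 0.283 0.   ]
scene beaker 0.85 [383. 340.] [0.551 0.415 0.   ]
scene bottle 0.79 [296. 248.] [ 0.669 -0.005  0.   ]
scene bottle 0.55 [348. 233.] [ 0.467 -0.004  0.   ]
scene jar 0.83 [348. 231.] [ 0.465 -0.013 -0.   ]
side plate 0.98 [366. 262.] [0.385 0.124 0.052]
side plate 0.91 [263. 262.] [0.784 0.179 0.052]
side plate 0.88 [337. 287.] [0.486 0.254 0.052]
side rod 0.94 [368. 270.] [0.378 0.159 0.052]
side rod 0.74 [268. 264.] [0.763 0.186 0.052]
side rod 0.6 [326. 287.] [0.527 0.259 0.052]
side blade 0.93 [318. 290.] [0.556 0.278 0.052]
side blade 0.91 [280. 266.] [0.716 0.186 0.052]
side blade 0.77 [371. 280.] [0.363 0.205 0.052]
side tank 0.71 [324. 200.] [ 0.591 -0.241  0.   ]
side seat 0.92 [329. 185.] [ 0.572 -0.229  0.11 ]
side shelf_edge 0.52 [326. 181.] [ 0.572 -0.053  0.3  ]
side rack 0.75 [312. 301.] [0.575 0.294 0.   ]
side beaker 0.74 [316. 331.] [0.545 0.414 0.   ]
side bottle 0.52 [297. 236.] [ 0.681 -0.012  0.   ]
side jar 0.52 [350. 240.] [ 0.453 -0.021  0.   ]
side jar 0.29 [324. 200.] [ 0.589 -0.24   0.   ]
```

View pics/scene.png

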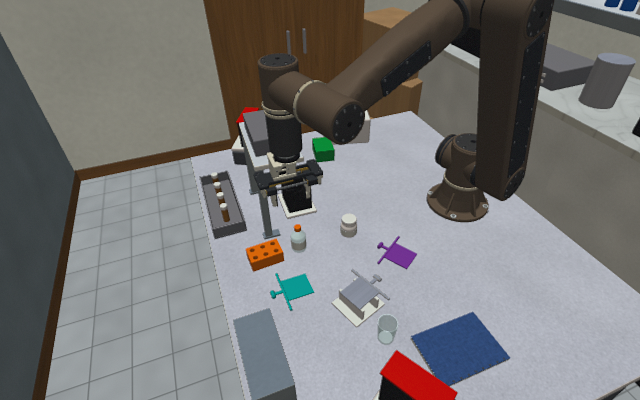

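View pics/side.png

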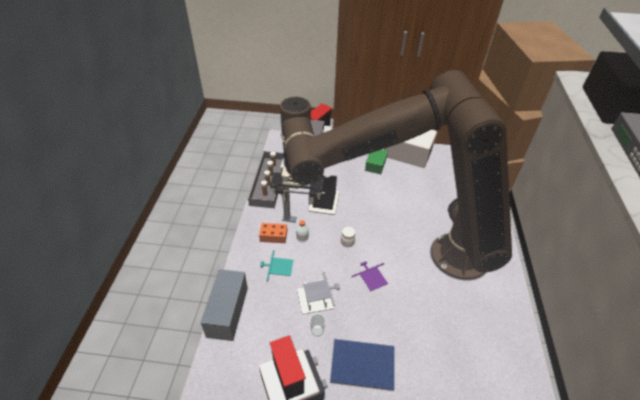

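The plate could be mistaken for three things in the scene view: the steel one on the white rack (365,290), the turquoise one (292,288) and the purple one (397,252). I choose the steel one on the rack. The tank is at (297,200), and there is a possible second tank at (415,380) to check. I'll take a close crop to confirm before reaching.

```bash
python3 - <<'E'
from h import *
a=cv2.imread('pics/scene.png');b=cv2.imread('pics/side.png')
f=lambda i,x,y:cv2.resize(i[y:y+100,x:x+133],(400,300),interpolation=cv2.INTER_CUBIC)
cv2.imwrite('pics/c.png',np.vstack([np.hstack([f(a,300,240),f(a,220,120)]),np.hstack([f(a,350,300),f(b,220,300)])]))
s=arm.get_state();print(s['eef_pos'],s['ee_rot'],s['width'])
print(np.round(R.from_euler('xyz',s['ee_rot']).as_matrix(),2)); print(optics.camera_model('wrist'))
E
```

```text
[ 6.74949341e-01 -1.63559341e-05  2.08167387e-01] [-3.14158912e+00 -3.78504124e-05 -3.14157010e+00] 0.08722701248684928
[[-1. -0. -0.]
 [-0.  1. -0.]
 [ 0. -0. -1.]]
{'fx': 316.49681639677516, 'fy': 316.49681639677516, 'cx': 318.4773833107916, 'cy': 201.2165520264589, 'T_tool_cam': array([[ 9.99999634e-01, -4.00218232e-04,  7.56036441e-04,
        -3.24034748e-04],
       [-1.48558197e-04, -9.51625589e-01, -3.07260016e-01,
        -8.24958688e-02],
       [ 8.42434684e-04,  3.07259791e-01, -9.51625300e-01,
        -1.75996323e-01],
       [ 0.00000000e+00,  0.00000000e+00,  0.00000000e+00,
         1.00000000e+00]])}
```

View pics/c.png

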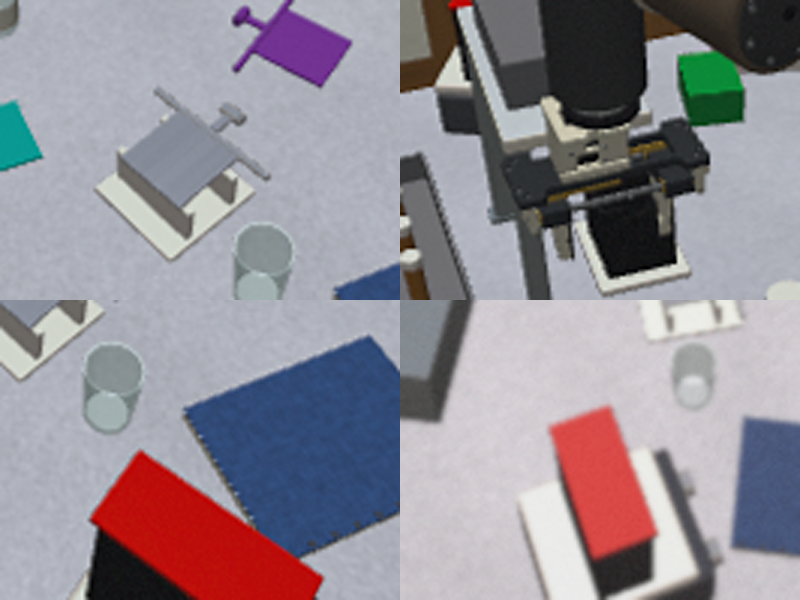

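The crop confirms it: a steel-grey plate on the white rack, barrel at about (377,278), with purple and turquoise look-alikes. The black tank on its white foot stands under the grey shelf. The red-topped object is something else. I'll move above the plate, yawing and leaning on the way.

{"api": "apply_moves", "payload": {
  "increments": [-0.015,0.014,0.002,0,0,-0.118,-0.015,0.014,0.002,0,0,-0.118,-0.015,0.014,0.002,0,0,-0.118,-0.015,0.014,0,0,0,-0.118,-0.015,0.014,0,0,0,-0.118,-0.015,0.014,0,0,0,-0.118,-0.015,0.014,0,0,0,-0.118,-0.015,0.014,0,0,0,-0.118,-0.015,0.014,0,0,0,-0.118,-0.015,0.014,0,0,0,-0.118,-0.015,0.014,0,0,0,-0.118,-0.015,0.014,0,0.032,-0.112,0,-0.015,0.014,0,0.032,-0.112,0,-0.015,0.014,0,0.032,-0.112,0,-0.015,0.014,0,0.032,-0.112,0,-0.015,0.014,0,0.032,-0.112,0,-0.015,0.014,0,0.032,-0.112,0],
  "hand": 0.45,
  "force": 45
}}

```text
t: 2.52
eef_pos: [0.4488, 0.2203, 0.2318]
ee_rot: [2.583, -0.037, 1.791]
force: [-93.7, -83.1, -184.1]
width: 0.0481
```

```bash
cat >> h.py <<'E'
def show(c,names,Z):
    for n in names:
        for r in finder.landmark_of(c,n)[:3]:
            print(c,n,round(r['conf'],2),np.round(r['point']),np.round(onz(c,r['point'],Z[n]),4))
def pose(L,az):  # wanted rotation: lean L, fingers toward azimuth az
    d=np.array([np.cos(az),np.sin(az),0]);z=np.sin(L)*d-np.cos(L)*np.array([0,0,1]);x=np.array([-d[1],d[0],0])
    return np.c_[x,np.cross(z,x),z]
def togo(P,L,az): # grasp-point target P
    s=arm.get_state();Rc=R.from_euler('xyz',s['ee_rot']).as_matrix();Rt=pose(L,az)
    g=np.array(s['eef_pos'])-.008*Rc[:,2]
    print('t',round(s['t'],2),'grasp',np.round(g,4),'q',np.round(s['q'],2),'w',round(s['width'],4),'F',np.round(s['force'],1))
    print('dTCP',np.round(np.array(P)+.008*Rt[:,2]-s['eef_pos'],4),'rotvec',np.round(R.from_matrix(Rt@Rc.T).as_rotvec(),4))
E
python3 - <<'E'
from h import *
Z=dict(plate=.052,rod=.052,blade=.052,tank=0,seat=.11,shelf_edge=.3)
b=grab('wrist','w1.png');show('wrist',['plate','rod','blade'],Z)
for c in('scene','side'):
  grab(c,c+'2.png'); show(c,['plate','rod','blade','tank','seat','shelf_edge'],Z)
togo([.486,.259,.052],.7,.27)
E
```

```text
wrist plate 0.74 [240. 238.] [0.7523 0.1705 0.052 ]
wrist plate 0.71 [333. 127.] [0.5018 0.2619 0.052 ]
wrist rod 0.88 [331. 150.] [0.529  0.2624 0.052 ]
wrist rod 0.88 [238. 228.] [0.7087 0.1585 0.052 ]
wrist blade 0.91 [338. 174.] [0.5622 0.2773 0.052 ]
wrist blade 0.78 [238. 210.] [0.6573 0.1548 0.052 ]
scene plate 0.86 [380. 247.] [0.4193 0.1411 0.052 ]
scene plate 0.85 [380. 280.] [0.4835 0.2629 0.052 ]
scene plate 0.72 [271. 294.] [0.8082 0.186  0.052 ]
scene rod 0.91 [390. 248.] [0.3913 0.1603 0.052 ]
scene rod 0.77 [372. 287.] [0.5189 0.2775 0.052 ]
scene rod 0.7 [283. 292.] [0.7716 0.1919 0.052 ]
scene blade 0.95 [400. 255.] [0.3776 0.1971 0.052 ]
scene blade 0.91 [359. 292.] [0.5642 0.2794 0.052 ]
scene blade 0.9 [294. 286.] [0.7339 0.1851 0.052 ]
scene tank 0.7 [297. 203.] [ 0.5875 -0.2388 -0.    ]
scene seat 0.72 [296. 183.] [ 0.5907 -0.2242  0.11  ]
scene seat 0.44 [346. 230.] [0.5149 0.0776 0.11  ]
scene shelf_edge 0.75 [293. 141.] [ 0.5889 -0.2167  0.3   ]
side plate 0.73 [315. 286.] [0.5712 0.2609 0.052 ]
side plate 0.72 [261. 263.] [0.7907 0.1857 0.052 ]
side plate 0.67 [336. 286.] [0.4906 0.2518 0.052 ]
side rod 0.75 [270. 264.] [0.7564 0.1834 0.052 ]
side rod 0.74 [324. 286.] [0.5352 0.2565 0.052 ]
side rod 0.69 [368. 270.] [0.3755 0.1622 0.052 ]
side blade 0.95 [281. 265.] [0.7109 0.184  0.052 ]
side blade 0.94 [318. 288.] [0.5577 0.2661 0.052 ]
side blade 0.93 [376. 280.] [0.3451 0.2017 0.052 ]
side tank 0.61 [324. 201.] [ 0.5901 -0.2343  0.    ]
side seat 0.76 [327. 187.] [ 0.5777 -0.2145  0.11  ]
side seat 0.49 [323. 150.] [ 0.6254 -0.4726  0.11  ]
side shelf_edge 0.94 [328. 153.] [ 0.5822 -0.2165  0.3   ]
t 3.42 grasp [0.4459 0.2172 0.2381] q [ 1.06 -0.29 -1.02  0.77 -0.57 -3.03] w 0.0483 F [0.1 0.1 0.1]
dTCP [ 0.041   0.0421 -0.1854] rotvec [-0.0003 -0.148   0.0532]
```

View pics/w1.png

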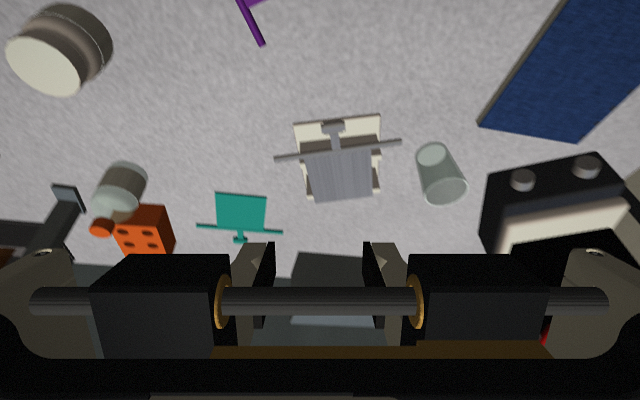

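The trial lean near the base ran joints 3 and 6 onto their limits. I'll go back to upright, turn the gripper a half turn so the wrist is mid-range, and grasp upright.

{"api": "apply_moves", "payload": {
  "increments": [0.002,0.002,0.002,-0.006,0.03,0,0.004,0.004,0.002,-0.014,0.07,0,0.006,0.006,0.002,-0.016,0.08,0,0.006,0.006,0.002,-0.016,0.08,0,0.006,0.006,0.002,-0.016,0.08,0,0.006,0.006,0.002,-0.016,0.08,0,0.006,0.006,0.002,-0.014,0.07,0,0.004,0.004,0.002,-0.008,0.04,0.03,0,0,0,0,0,0.07,0,0,0,0,0,0.1,0,0,0,0,0,0.1,0,0,0,0,0,0.1,0,0,0,0,0,0.1,0,0,0,0,0,0.1,0,0,0,0,0,0.1,0,0,0,0,0,0.1,0,0,0,0,0,0.1,0,0,0,0,0,0.1,0,0,0,0,0,0.07,0,0,0,0,0,0.03]
}}

```text
t: 5.08
eef_pos: [0.4899, 0.2638, 0.24]
ee_rot: [-3.118, -0.057, 2.924]
force: [-0.4, 0.1, 0.1]
width: 0.0485
```

```bash
cat >> h.py <<'E'
def poseB(L,az): return pose(L,az)@np.diag([-1,-1,1.])
def togoB(P,L,az):
    s=arm.get_state();Rc=R.from_euler('xyz',s['ee_rot']).as_matrix();Rt=poseB(L,az)
    g=np.array(s['eef_pos'])-.008*Rc[:,2]
    print('t',round(s['t'],2),'grasp',np.round(g,4),'q',np.round(s['q'],2),'w',round(s['width'],4),'F',np.round(s['force'],1))
    print('dTCP',np.round(np.array(P)+.008*Rt[:,2]-s['eef_pos'],4),'rotvec',np.round(R.from_matrix(Rt@Rc.T).as_rotvec(),4))
E
python3 - <<'E'
from h import *
togoB([.487,.259,.25],0,.27)
E
```

```text
t 5.08 grasp [0.4904 0.2638 0.248 ] q [ 0.82  0.18 -0.14 -0.04 -1.3  -1.02] w 0.0485 F [-0.4  0.1  0.1]
dTCP [-0.0029 -0.0048  0.002 ] rotvec [ 0.0692 -0.0273  2.0566]
```

{"api": "apply_moves", "payload": {
  "increments": [0,0,0,0.01,-0.007,0.03,0,0,0,0.02,-0.007,0.07,0,0,0,0.02,-0.007,0.115,0,0,0,0.02,-0.007,0.115,0,0,0,0,0,0.115,0,0,0,0,0,0.115,0,0,0,0,0,0.115,0,0,0,0,0,0.115,0,0,0,0,0,0.115,0,0,0,0,0,0.115,0,0,0,0,0,0.115,0,0,0,0,0,0.115,0,0,0,0,0,0.115,0,0,0,0,0,0.115,0,0,0,0,0,0.115,0,0,0,0,0,0.115,0,0,0,0,0,0.115,0,0,0,0,0,0.115,0,0,0,0,0,0.08,0,0,0,0,0,0.03]
}}

```text
t: 6.75
eef_pos: [0.4891, 0.2648, 0.2341]
ee_rot: [3.086, -0.04, -1.2]
force: [-0.6, -0.7, 0.1]
width: 0.0483
```

```bash
python3 - <<'E'
from h import *
Z=dict(plate=.052,rod=.052,blade=.052)
togoB([.487,.259,.25],0,.27)
b=grab('wrist','w2.png');show('wrist',['plate','rod','blade'],Z)
print(R.from_euler('xyz',arm.get_state()['ee_rot']).as_matrix().round(3))
E
```

```text
t 6.75 grasp [0.4894 0.2653 0.2421] q [ 0.86  0.19 -0.17  0.01 -1.28  1.08] w 0.0483 F [-0.6 -0.7  0.1]
dTCP [-0.0021 -0.0058  0.0079] rotvec [ 0.0554 -0.0403 -0.1001]
wrist plate 0.88 [323. 169.] [0.491  0.2532 0.052 ]
wrist rod 0.79 [324. 139.] [0.5243 0.2646 0.052 ]
wrist rod 0.78 [375. 261.] [0.3999 0.1456 0.052 ]
wrist rod 0.49 [477. 234.] [0.4803 0.0393 0.052 ]
wrist blade 0.82 [324.  97.] [0.5658 0.2807 0.052 ]
wrist blade 0.81 [476.   0.] [0.7022 0.1745 0.052 ]
wrist blade 0.55 [340. 268.] [0.3757 0.1841 0.052 ]
[[ 0.356 -0.934 -0.038]
 [-0.934 -0.354 -0.057]
 [ 0.04   0.055 -0.998]]
```

View pics/w2.png

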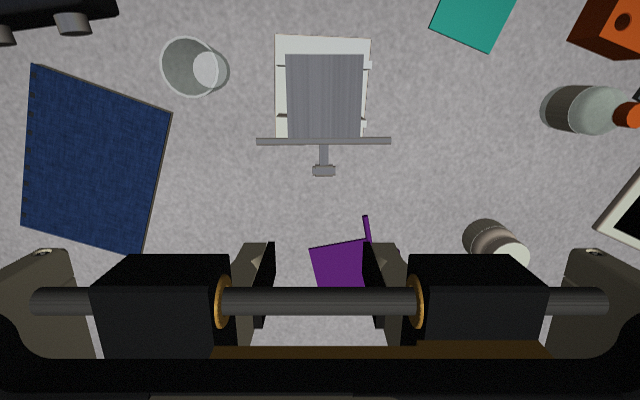

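The view shows the steel plate on the rack, barrel at (323,170) and rod ends at (257,141) and (391,140).

```bash
python3 - <<'E'
from h import *
P=lambda u,v,z=.052:onz('wrist',(u,v),z)[:2]
e1,e2,b=P(257.5,141.5),P(391,140.5),P(323,170)
d=e2-e1;print(np.linalg.norm(d),'az',np.arctan2(d[1],d[0])+np.pi/2,'mid',(e1+e2)/2,'barrel',b,'bladeedge',P(325,54,.054))
d/=np.linalg.norm(d); n=np.array([-d[1],d[0]]);print('barrel from rod',(e1+e2)/2-.034*n)
E
```

```text
0.14915049385910284 az 0.3647800608866527 mid [0.52214159 0.26317616] barrel [0.49032475 0.25296663] bladeedge [0.60425967 0.29502534]
barrel from rod [0.49037871 0.25104687]
```

```bash
python3 - <<'E'
from h import *
togoB([.490,.2525,.053],0,.362)
E
```

```text
t 6.95 grasp [0.4894 0.2652 0.2423] q [ 0.85  0.19 -0.17  0.01 -1.28  1.08] w 0.0483 F [-0.4  0.4 -0.7]
dTCP [ 0.0009 -0.0123 -0.1893] rotvec [ 0.0568 -0.0376 -0.0011]
```

{"api": "apply_moves", "payload": {
  "increments": [0,-0.002,-0.004,0.01,-0.007,0,0,-0.002,-0.008,0.01,-0.007,0,0,-0.002,-0.012,0.01,-0.007,0,0,-0.002,-0.014,0.01,-0.007,0,0,-0.002,-0.014,0.01,-0.006,0,0,-0.002,-0.014,0.006,-0.004,0,0,0,-0.014,0,0,0,0,0,-0.014,0,0,0,0,0,-0.014,0,0,0,0,0,-0.014,0,0,0,0,0,-0.01,0,0,0,0,0,-0.006,0,0,0,0,0,0,0,0,0]
}}

```text
t: 8.03
eef_pos: [0.4887, 0.249, 0.0889]
ee_rot: [-3.131, 0.008, -1.226]
force: [-0.1, -0.3, 0.3]
width: 0.0483
```

```bash
python3 - <<'E'
from h import *
togoB([.490,.2525,.053],0,.362)
b=grab('wrist','w3.png');show('wrist',['plate','rod','blade'],dict(plate=.052,rod=.052,blade=.052))
for t in ([.49,.2525,.059],[.490-.0175,.2525-.0065,.052]): print(proj('wrist',t))
cv2.imwrite('pics/w3c.png',cv2.resize(b[100:320,200:440,::-1],None,fx=2.5,fy=2.5))
E
```

```text
t 8.03 grasp [0.4887 0.2489 0.0969] q [ 0.83  0.25 -0.44 -0.   -0.87  1.09] w 0.0483 F [-0.1 -0.3  0.3]
dTCP [ 0.0013  0.0035 -0.0439] rotvec [-0.0111  0.0075  0.0177]
wrist plate 0.75 [316. 220.] [0.4901 0.2529 0.052 ]
wrist rod 0.69 [395. 345.] [0.4084 0.1549 0.052 ]
wrist rod 0.58 [311. 174.] [0.5206 0.268  0.052 ]
wrist blade 0.93 [349. 353.] [0.3884 0.1874 0.052 ]
wrist blade 0.59 [313. 101.] [0.5673 0.283  0.052 ]
[317.02847066 224.02057211]
[317.4423895 244.0676203]
```

View pics/w3c.png

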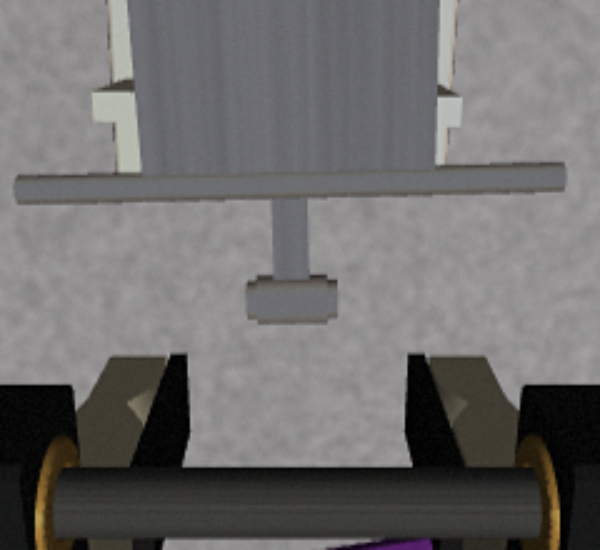

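The barrel is at about (316,220), centred between the fingers. I'll go down and close.

{"api": "apply_moves", "payload": {
  "increments": [0,0.001,-0.004,-0.003,0.002,0.004,0.001,0.001,-0.008,-0.004,0.003,0.007,0,0.001,-0.01,-0.004,0.002,0.007,0,0.001,-0.01,0,0,0,0,0,-0.007,0,0,0,0,0,-0.004,0,0,0,0,0,-0.001,0,0,0,0,0,0,0,0,0]
}}

```text
t: 8.9
eef_pos: [0.4916, 0.2554, 0.0434]
ee_rot: [-3.137, 0.001, -1.205]
force: [-0.5, -0.6, -0.7]
width: 0.0481
```

```bash
python3 - <<'E'
from h import *
togoB([.490,.2527,.053],0,.362)
E
```

```text
t 8.9 grasp [0.4915 0.2554 0.0514] q [ 0.83  0.32 -0.47  0.   -0.78  1.1 ] w 0.0481 F [-0.5 -0.6 -0.7]
dTCP [-0.0016 -0.0027  0.0016] rotvec [-0.0027  0.004  -0.0037]
```

{"api": "apply_moves", "payload": {
  "increments": [-0.001,-0.002,0.001,0,0,0,-0.0005,-0.001,0,0,0,0,0,0,0,0,0,0]
}}

```text
t: 9.15
eef_pos: [0.4899, 0.2521, 0.0445]
ee_rot: [-3.137, 0.001, -1.205]
force: [-1.8, 0.1, -0.5]
width: 0.0482
```

{"api": "apply_moves", "payload": {
  "increments": [0,0,0,0,0,0,0,0,0,0,0,0,0,0,0,0,0,0,0,0,0,0,0,0,0,0,0,0,0,0,0,0,0,0,0,0,0,0,0,0,0,0,0,0,0,0,0,0],
  "hand": 1,
  "force": 52
}}

```text
t: 9.82
eef_pos: [0.4907, 0.2526, 0.0463]
ee_rot: [-3.134, 0.002, -1.205]
force: [0.1, -0.1, -0.1]
width: 0.0023
```

```bash
python3 - <<'E'
from h import *
togoB([.490,.2527,.053],0,.362)
E
```

```text
t 9.82 grasp [0.4907 0.2526 0.0543] q [ 0.83  0.32 -0.47  0.   -0.78  1.1 ] w 0.0023 F [ 0.1 -0.1 -0.1]
dTCP [-0.0007  0.0001 -0.0013] rotvec [-0.0047  0.0063 -0.0037]
```

The fingers closed to 2 mm, so they missed the pin. I'll look before doing anything else.

```bash
python3 - <<'E'
from h import *
b=grab('wrist');s=grab('side');c=grab('scene')
k=lambda i,x,y,w,h,f:cv2.resize(i[y:y+h,x:x+w,::-1],None,fx=f,fy=f,interpolation=cv2.INTER_CUBIC)
cv2.imwrite('pics/w4.png',np.hstack([k(b,220,140,200,200,2),np.vstack([k(s,290,240,100,50,4),k(c,330,250,100,50,4)])]))
show('wrist',['plate','rod','blade'],dict(plate=.052,rod=.052,blade=.052))
E
```

```text
wrist plate 0.62 [321. 247.] [0.4916 0.2523 0.052 ]
wrist rod 0.68 [318. 195.] [0.5211 0.2654 0.052 ]
wrist blade 0.63 [318. 108.] [0.5648 0.2824 0.052 ]
```

View pics/w4.png

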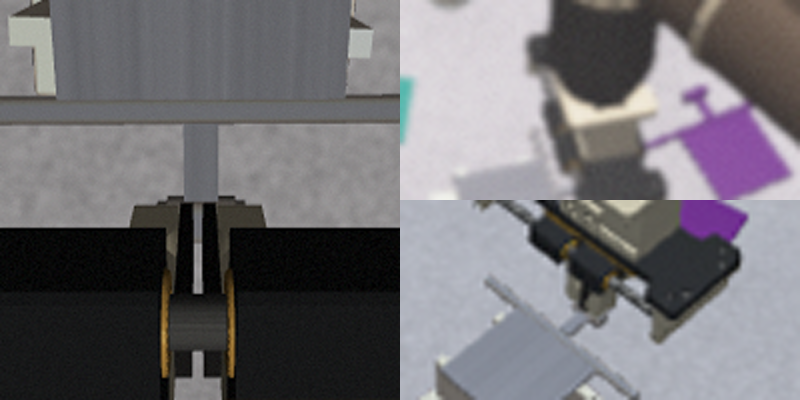

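```bash
python3 - <<'E'
from h import *
print(arm.tips_ahead)
s=arm.get_state();Rc=R.from_euler('xyz',s['ee_rot']).as_matrix();p=np.array(s['eef_pos'])
tp=lambda v:proj('wrist',p+Rc@np.array(v)).round(1)
for n,v in dict(tip_front=[0,-.0095,.011],tip_back=[0,.0095,.011],grasp_front=[0,-.0095,-.008]).items(): print(n,tp(v))
a=.362
for x in (-.034,-.010,-.007,0,.007):
  for z in (.045,.052,.059):print('plate x',x,z,proj('wrist',[.490-x*-1*0-x*0+x*-np.cos(a)*1,.2527-x*np.sin(a),z]).round(1))
b=grab('wrist');s=grab('scene')
cv2.imwrite('pics/w5.png',np.hstack([cv2.resize(b[225:275,280:360,::-1],None,fx=5,fy=5,interpolation=cv2.INTER_CUBIC),cv2.resize(s[260:300,350:414,::-1],(400,250),interpolation=cv2.INTER_CUBIC)]))
E
```

```text
0.011
tip_front [319.9 223.2]
tip_back [319.8 250.3]
grasp_front [320.  235.4]
plate x -0.034 0.045 [319.7 191.1]
plate x -0.034 0.052 [319.7 194.5]
plate x -0.034 0.059 [319.7 198.1]
plate x -0.01 0.045 [319.5 229.4]
plate x -0.01 0.052 [319.5 233.9]
plate x -0.01 0.059 [319.5 238.9]
plate x -0.007 0.045 [319.4 233.9]
plate x -0.007 0.052 [319.4 238.7]
plate x -0.007 0.059 [319.4 243.7]
plate x 0 0.045 [319.4 244.5]
plate x 0 0.052 [319.4 249.5]
plate x 0 0.059 [319.4 254.9]
plate x 0.007 0.045 [319.3 254.7]
plate x 0.007 0.052 [319.3 260.1]
plate x 0.007 0.059 [319.3 265.8]
```

View pics/w5.png

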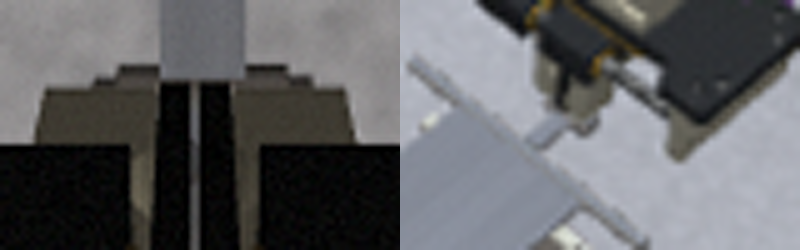

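The barrel shows below the closed fingers, its front edge at about row 238 in full-frame pixels. The pad tips end at row 242. From the pads' apparent size, the real fingertips are about 28 mm higher than the stated geometry, so they closed in the air above the barrel. The plate has not moved. I'll open, go about 29 mm lower and retry.

{"api": "apply_moves", "payload": {
  "increments": [0,0,0,0,0,0,0,0,0,0,0,0,0,0,0,0,0,0,0,0,0,0,0,0,0,0,0,0,0,0,0,0,0,0,0,0],
  "hand": 0.45
}}

```text
t: 10.72
eef_pos: [0.4907, 0.2526, 0.0462]
ee_rot: [-3.134, 0.002, -1.205]
force: [0.2, -0.3, -0.0]
width: 0.0347
```

{"api": "apply_moves", "payload": {
  "increments": [0,0,-0.003,-0.005,0.006,-0.004,0,0,-0.005,0,0,0,0,0,-0.006,0,0,0,0,0,-0.006,0,0,0,0,0,-0.005,0,0,0,0,0,-0.003,0,0,0,0,0,-0.001,0,0,0,0,0,0,0,0,0]
}}

```text
t: 11.38
eef_pos: [0.4901, 0.252, 0.013]
ee_rot: [3.139, -0.001, -1.21]
force: [0.5, 0.5, -0.8]
width: 0.0481
```

```bash
python3 - <<'E'
from h import *
togoB([.490,.2527,.024],0,.362)
b=grab('wrist');show('wrist',['plate','rod','blade'],dict(plate=.052,rod=.052,blade=.052))
cv2.imwrite('pics/w6.png',cv2.resize(b[160:340,200:440,::-1],None,fx=2.5,fy=2.5))
E
```

```text
t 11.38 grasp [0.4901 0.2521 0.021 ] q [ 0.83  0.37 -0.49  0.   -0.71  1.1 ] w 0.0481 F [ 0.5  0.5 -0.8]
dTCP [-0.0001  0.0007  0.003 ] rotvec [ 0.0022 -0.0018  0.001 ]
wrist plate 0.75 [321. 278.] [0.4904 0.252  0.052 ]
wrist rod 0.93 [319. 214.] [0.5217 0.265  0.052 ]
wrist blade 0.89 [316. 109.] [0.5653 0.2829 0.052 ]
wrist blade 0.23 [316. 214.] [0.5215 0.2666 0.052 ]
```

View pics/w6.png

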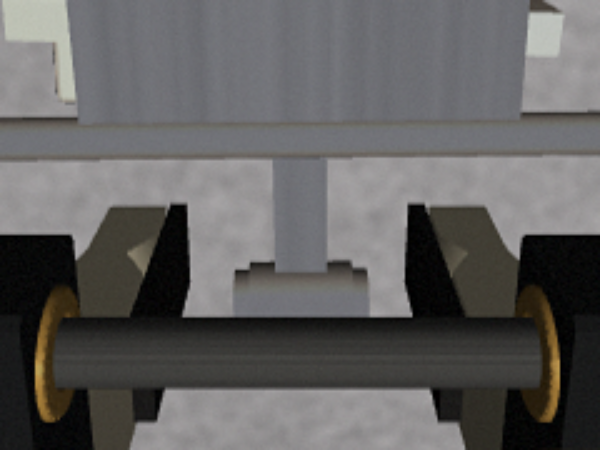

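The barrel is now clearly between the pads, about 20 mm inside the tips. I'll close at 52 N.

{"api": "apply_moves", "payload": {
  "increments": [0,0.0005,0.002,0,0,0,0,0,0,0,0,0]
}}

```text
t: 11.75
eef_pos: [0.4909, 0.2533, 0.0165]
ee_rot: [3.141, -0.0, -1.21]
force: [0.3, -0.2, 0.3]
width: 0.0486
```

{"api": "apply_moves", "payload": {
  "increments": [0,0,0,0,0,0,0,0,0,0,0,0,0,0,0,0,0,0,0,0,0,0,0,0,0,0,0,0,0,0,0,0,0,0,0,0],
  "hand": 1,
  "force": 52
}}

```text
t: 12.25
eef_pos: [0.4912, 0.2536, 0.0174]
ee_rot: [-3.14, 0.0, -1.21]
force: [-0.1, -0.5, 0.3]
width: 0.0247
```

```bash
python3 - <<'E'
from h import *
togoB([.490,.2527,.024],0,.362)
b=grab('wrist');show('wrist',['plate','rod','blade'],dict(plate=.052,rod=.052,blade=.052))
E
```

```text
t 12.25 grasp [0.4912 0.2536 0.0254] q [ 0.83  0.36 -0.49  0.   -0.72  1.1 ] w 0.0247 F [-0.1 -0.5  0.3]
dTCP [-0.0012 -0.0009 -0.0014] rotvec [-0.0007  0.0011  0.0008]
wrist plate 0.76 [317. 274.] [0.4906 0.2553 0.052 ]
wrist blade 0.71 [319. 112.] [0.565 0.282 0.052]
```

It grips at 24.7 mm. I'll lift straight up, level and smoothly.

{"api": "apply_moves", "payload": {
  "increments": [0,0,0,0,0,0,0,0,0.002,0,0,0,0,0,0.004,0,0,0,0,0,0.006,0,0,0,0,0,0.008,0,0,0,0,0,0.01,0,0,0,0,0,0.01,0,0,0,0,0,0.01,0,0,0,0,0,0.012,0,0,0,0,0,0.014,0,0,0,0,0,0.016,0,0,0,0,0,0.016,0,0,0,0,0,0.016,0,0,0,0,0,0.016,0,0,0,0,0,0.014,0,0,0,0,0,0.012,0,0,0,0,0,0.008,0,0,0,0,0,0.004,0,0,0,0,0,0.001,0,0,0,0,0,0,0,0,0]
}}

```text
t: 14.12
eef_pos: [0.4852, 0.2488, 0.2158]
ee_rot: [3.14, 0.002, -1.212]
force: [-0.1, -0.9, -3.8]
width: 0.025
```

```bash
python3 - <<'E'
from h import *
togoB([.490,.2527,.27],0,.362)
for c in('wrist','scene','side'):
  b=grab(c);
  for n in('plate','rod','blade'):
    print(c,n,[(round(r['conf'],2),np.round(r['point'])) for r in finder.landmark_of(c,n)[:3]])
s=arm.get_state();Rc=R.from_euler('xyz',s['ee_rot']).as_matrix();p=np.array(s['eef_pos'])
for y in(0,-.034,-.08): print([proj(c,p+Rc@np.array([0,y,-.036])).round(0) for c in('wrist','scene','side')])
E
```

```text
t 14.12 grasp [0.4852 0.2488 0.2238] q [ 0.83  0.14 -0.26 -0.   -1.17  1.1 ] w 0.025 F [-0.1 -0.9 -3.8]
dTCP [0.0048 0.0039 0.0462] rotvec [-0.0009 -0.0026  0.0029]
wrist plate [(0.83, array([318., 274.]))]
wrist rod [(0.77, array([316., 212.])), (0.75, array([318., 278.]))]
wrist blade [(0.55, array([322., 112.]))]
scene plate [(0.93, array([381., 247.])), (0.89, array([384., 231.])), (0.57, array([274., 294.]))]
scene rod [(0.87, array([387., 249.])), (0.75, array([378., 238.])), (0.6, array([283., 291.]))]
scene blade [(0.9, array([363., 246.])), (0.71, array([295., 286.])), (0.55, array([400., 254.]))]
side plate [(0.98, array([368., 262.])), (0.92, array([346., 253.])), (0.74, array([262., 264.]))]
side rod [(0.9, array([331., 254.])), (0.8, array([270., 267.])), (0.57, array([367., 272.]))]
side blade [(0.91, array([374., 278.])), (0.82, array([319., 258.])), (0.72, array([281., 265.]))]
[array([320., 276.]), array([383., 231.]), array([341., 253.])]
[array([320., 212.]), array([375., 237.]), array([331., 255.])]
[array([320., 110.]), array([363., 245.]), array([318., 257.])]
```

The plate is held level: barrel, rod and blade pixels all match the model in all three cameras. Next I'll carry it up and to the right, clear of the rack, with slow ramps.

{"api": "apply_moves", "payload": {
  "increments": [0,-0.002,0.002,0,0,0,0,-0.004,0.003,0,0,-0.01,0.001,-0.007,0.004,0,0,-0.02,0.002,-0.01,0.005,0,0,-0.025,0.002,-0.011,0.006,0,0,-0.03,0.002,-0.011,0.006,0,0,-0.03,0.002,-0.011,0.006,0,0,-0.03,0.002,-0.011,0.006,0,0,-0.03,0.002,-0.011,0.006,0,0,-0.03,0.002,-0.011,0.006,0,0,-0.03,0.002,-0.011,0.006,0,0,-0.03,0.002,-0.011,0.006,0,0,-0.03,0.002,-0.011,0.004,0,0,-0.025,0.001,-0.01,0.002,0,0,-0.02,0,-0.007,0.001,0,0,-0.01,0,-0.004,0,0,0,0,0,-0.002,0,0,0,0,0,0,0,0,0,0]
}}

```text
t: 16.22
eef_pos: [0.5094, 0.0856, 0.2934]
ee_rot: [3.141, 0.002, -1.604]
force: [-1.8, 0.5, -2.7]
width: 0.0246
```

{"api": "apply_moves", "payload": {
  "increments": [0,0,0,0,0,0,0,0,0,0,0,0,0,0,0,0,0,0,0,0,0,0,0,0],
  "force": 22
}}

```text
t: 16.55
eef_pos: [0.5091, 0.0866, 0.2924]
ee_rot: [3.14, 0.002, -1.602]
force: [-1.6, -0.6, -3.8]
width: 0.0254
```

```bash
cat >> h.py <<'E'
def chk(Zt=-.036):
    """plate angle in the hand from wrist camera rod/blade and scene/side"""
    from scipy.optimize import minimize_scalar
    s=arm.get_state();Rc=R.from_euler('xyz',s['ee_rot']).as_matrix();p=np.array(s['eef_pos'])
    z=Rc[:,2];print('t',round(s['t'],2),'tcp',p.round(4),'lean',round(np.degrees(np.arcsin(np.hypot(z[0],z[1]))),1),'az',round(np.arctan2(-Rc[1,1],-Rc[0,1]),3),'tool x z-comp',round(Rc[2,0],3),'w',round(s['width'],4),'F',np.round(s['force'],1),'q',np.round(s['q'],2))
    b=p+Rc@np.array([0,0,Zt]); f=np.array([-Rc[0,1],-Rc[1,1],0]);f/=np.linalg.norm(f)
    print('barrel',b.round(4))
    P=lambda l,a:b+l*(f*np.cos(a)-np.array([0,0,np.sin(a)])) # a=0 level,pi/2 hanging
    for c in('wrist','scene','side'):
        grab(c)
        for n,l in(('rod',.034),('blade',.08)):
            A=np.radians(np.arange(-60,150,1)); Q=np.array([proj(c,P(l,a)) for a in A])
            for r in finder.landmark_of(c,n)[:4]:
                e=np.linalg.norm(Q-r['point'],axis=1);i=e.argmin()
                if e[i]<12: print(c,n,round(r['conf'],2),np.round(r['point']),'ang',round(np.degrees(A[i])),'err',round(e[i],1))
E
python3 - <<'E'
from h import *
chk()
E
```

```text
t 16.55 tcp [0.5091 0.0866 0.2924] lean 0.2 az -0.031 tool x z-comp -0.002 w 0.0254 F [-1.6 -0.6 -3.8] q [ 0.55  0.05 -0.19 -0.   -1.33  0.99]
barrel [0.5091 0.0866 0.3284]
wrist rod 0.72 [319. 230.] ang 72 err 1.8
scene rod 0.66 [351. 189.] ang 86 err 2.3
scene blade 0.72 [339. 200.] ang 63 err 0.7
side rod 0.49 [334. 205.] ang 46 err 2.1
side blade 0.6 [332. 216.] ang 73 err 0.3
```

At 22 N it has turned to roughly 65–75° already. I'll loosen a little more in steps.

{"api": "apply_moves", "payload": {
  "increments": [0,0,0,0,0,0,0,0,0,0,0,0,0,0,0,0,0,0,0,0,0,0,0,0],
  "force": 14
}}

```text
t: 17.33
eef_pos: [0.5094, 0.0863, 0.2929]
ee_rot: [3.141, 0.002, -1.603]
force: [0.3, 0.8, -2.4]
width: 0.0254
```

{"api": "apply_moves", "payload": {
  "increments": [0,0,0,0,0,0,0,0,0,0,0,0,0,0,0,0,0,0,0,0,0,0,0,0,0,0,0,0,0,0,0,0,0,0,0,0],
  "force": 8
}}

```text
t: 17.83
eef_pos: [0.5095, 0.0862, 0.293]
ee_rot: [3.141, 0.002, -1.603]
force: [0.8, 0.2, -2.2]
width: 0.0256
```

```bash
python3 - <<'E'
from h import *
chk()
E
```

```text
t 17.83 tcp [0.5095 0.0862 0.293 ] lean 0.1 az -0.032 tool x z-comp -0.002 w 0.0256 F [ 0.8  0.2 -2.2] q [ 0.55  0.05 -0.19 -0.   -1.33  0.99]
barrel [0.5095 0.0861 0.329 ]
wrist rod 0.81 [319. 237.] ang 80 err 1.9
wrist blade 0.72 [318. 195.] ang 77 err 2.3
scene rod 0.84 [355. 185.] ang 109 err 0.4
scene blade 0.59 [341. 197.] ang 68 err 2.4
side rod 0.58 [337. 207.] ang 74 err 2.0
side blade 0.39 [335. 218.] ang 84 err 0.6
```

{"api": "apply_moves", "payload": {
  "increments": [0,0,0,0,0,0,0,0,0,0,0,0,0,0,0,0,0,0,0,0,0,0,0,0,0,0,0,0,0,0,0,0,0,0,0,0],
  "force": 5
}}

```text
t: 18.78
eef_pos: [0.5095, 0.0862, 0.2929]
ee_rot: [3.141, 0.002, -1.603]
force: [-0.1, -1.2, -3.0]
width: 0.026
```

{"api": "apply_moves", "payload": {
  "increments": [0,0,0,0,0,0,0,0,0,0,0,0,0,0,0,0,0,0],
  "force": 50
}}

```text
t: 19.03
eef_pos: [0.5095, 0.0863, 0.293]
ee_rot: [3.141, 0.002, -1.603]
force: [-0.6, -0.0, -3.4]
width: 0.025
```

```bash
python3 - <<'E'
from h import *
chk()
E
```

```text
t 19.03 tcp [0.5095 0.0863 0.293 ] lean 0.1 az -0.032 tool x z-comp -0.002 w 0.025 F [-0.6 -0.  -3.4] q [ 0.55  0.05 -0.19 -0.   -1.33  0.99]
barrel [0.5095 0.0862 0.329 ]
wrist rod 0.71 [315. 241.] ang 85 err 5.1
wrist blade 0.96 [316. 210.] ang 85 err 3.8
scene rod 0.95 [354. 191.] ang 96 err 5.0
scene blade 0.79 [344. 201.] ang 75 err 1.9
side rod 0.4 [338. 209.] ang 88 err 0.7
side blade 0.59 [337. 216.] ang 86 err 1.9
```

It hangs at about 85–88°. Next I'll carry it towards the tank and measure the tank from there.

{"api": "apply_moves", "payload": {
  "increments": [0.002,-0.002,0,0,0,0,0.004,-0.005,0,0,0,0,0.006,-0.008,0.001,0,0,0,0.008,-0.01,0.001,0,0,0,0.008,-0.01,0.001,0,0,0,0.008,-0.01,0.001,0,0,0,0.008,-0.01,0.001,0,0,0,0.008,-0.01,0.001,0,0,0,0.008,-0.01,0.001,0,0,0,0.008,-0.01,0.001,0,0,0,0.006,-0.008,0.001,0,0,0,0.004,-0.005,0,0,0,0,0.002,-0.002,0,0,0,0,0,0,0,0,0,0]
}}

```text
t: 20.65
eef_pos: [0.5963, -0.0266, 0.3011]
ee_rot: [3.137, 0.001, -1.605]
force: [-2.2, 1.9, -2.0]
width: 0.0245
```

```bash
python3 - <<'E'
from h import *
chk()
Z=dict(tank=0,seat=.11,shelf_edge=.3)
w=grab('wrist');show('wrist',Z,Z)
s=grab('scene');show('scene',Z,Z)
grab('side');show('side',Z,Z)
cv2.imwrite('pics/m1.png',np.vstack([cv2.resize(w[:,:,::-1],(480,300)),cv2.resize(s[100:240,200:424,::-1],(480,300),interpolation=cv2.INTER_CUBIC)]))
cv2.imwrite('pics/m1w.png',w[:,:,::-1])
E
```

```text
t 20.65 tcp [ 0.5963 -0.0266  0.3011] lean 0.3 az -0.034 tool x z-comp -0.001 w 0.0245 F [-2.2  1.9 -2. ] q [ 0.28  0.19 -0.01 -0.   -1.38  1.26]
barrel [ 0.5965 -0.0267  0.3371]
wrist rod 0.69 [321. 242.] ang 87 err 0.4
wrist blade 0.78 [318. 209.] ang 85 err 2.2
scene rod 0.64 [322. 157.] ang 149 err 7.7
scene rod 0.6 [310. 172.] ang 86 err 1.7
scene blade 0.66 [309. 185.] ang 86 err 3.2
side rod 0.64 [317. 183.] ang 81 err 0.8
side blade 0.53 [317. 191.] ang 87 err 1.4
wrist seat 0.62 [ 42. 198.] [0.5767 0.3129 0.11  ]
scene tank 0.86 [295. 202.] [ 0.5915 -0.2485  0.    ]
scene seat 0.72 [296. 185.] [ 0.5929 -0.2117  0.11  ]
scene shelf_edge 0.85 [292. 138.] [ 0.5858 -0.2364  0.3   ]
scene shelf_edge 0.21 [460. 348.] [0.5285 0.6269 0.3   ]
side tank 0.66 [325. 204.] [ 0.5822 -0.2173 -0.    ]
side seat 0.7 [328. 185.] [ 0.5746 -0.2272  0.11  ]
```

View pics/m1.png

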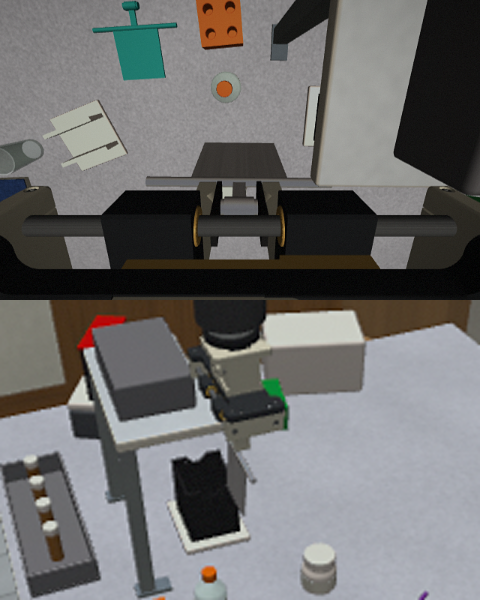

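The view shows the white shelf close on the right of the wrist image (front-left corner about (420,247) in full-frame pixels). The plate hangs clear below the fingers. The scene crop shows the tank with its saddle notch and foot corners, which I'll use to work out the tank's yaw.

```bash
python3 - <<'E'
from h import *
im=cv2.imread('pics/m1w.png').astype(float).mean(2)
for u in range(435,581,24):
    g=np.diff(im[225:262,u]);i=np.abs(g).argmax();print(u,225+i,round(g[i]),onz('wrist',(u,225+i+.5),.318).round(4),onz('wrist',(u,225+i+.5),.300).round(4))
s=grab('scene')
for p in [(277,195.7),(293.3,218),(315.7,211)]: print(p,onz('scene',p,.004).round(4))
cv2.imwrite('pics/m2.png',np.hstack([cv2.resize(s[175:223,265:325,::-1],(400,320),interpolation=cv2.INTER_CUBIC),cv2.resize(optics.grab_frame('side')[165:213,300:360,::-1],(400,320),interpolation=cv2.INTER_CUBIC)]))
E
```

```text
435 253 -124 [ 0.5965 -0.09    0.318 ] [ 0.587 -0.097  0.3  ]
459 253 -119 [ 0.5961 -0.1034  0.318 ] [ 0.5865 -0.1119  0.3   ]
483 246 -12 [ 0.6    -0.1163  0.318 ] [ 0.5909 -0.1262  0.3   ]
507 247 -14 [ 0.599  -0.1296  0.318 ] [ 0.5897 -0.1411  0.3   ]
531 247 -14 [ 0.5986 -0.1429  0.318 ] [ 0.5893 -0.1559  0.3   ]
555 225 27 [ 0.6114 -0.1536  0.318 ] [ 0.6035 -0.1678  0.3   ]
579 237 78 [ 0.6038 -0.1682  0.318 ] [ 0.5951 -0.184   0.3   ]
(277, 195.7) [ 0.6502 -0.3074  0.004 ]
(293.3, 218) [ 0.6301 -0.1541  0.004 ]
(315.7, 211) [ 0.5369 -0.1589  0.004 ]
```

View pics/m2.png

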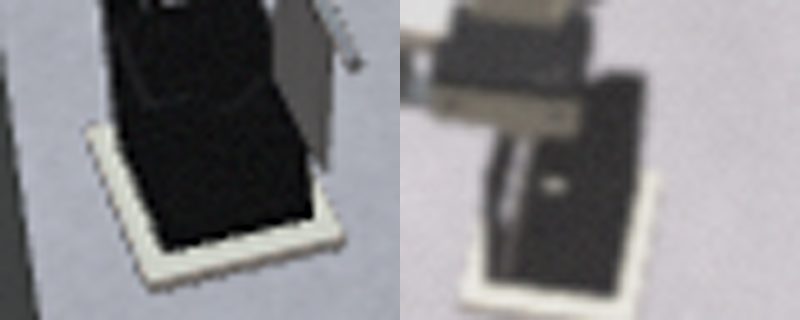

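```bash
python3 - <<'E'
from h import *
for c,ps in dict(scene=[(278.2,193.7),(287.5,218.3),(316.5,210.8)],side=[(309.3,210.7),(334.8,213),(338.7,191.7)]).items():
    Q=[onz(c,p,.006)[:2] for p in ps]
    for i in range(2):
        d=Q[i+1]-Q[i];a=np.arctan2(d[1],d[0]);print(c,Q[i].round(3),Q[i+1].round(3),'len',np.linalg.norm(d).round(3),'az mod 90',round((a+np.pi/4)%(np.pi/2)-np.pi/4,3))
E
```

```text
scene [ 0.642 -0.316] [ 0.652 -0.159] len 0.157 az mod 90 -0.058
scene [ 0.652 -0.159] [ 0.534 -0.157] len 0.117 az mod 90 -0.018
side [ 0.648 -0.161] [ 0.533 -0.162] len 0.115 az mod 90 0.016
side [ 0.533 -0.162] [ 0.528 -0.301] len 0.139 az mod 90 -0.038
```

The tank yaw is about -0.04 rad, which the hand already matches. The tank centre is near (0.589, -0.231). I'll move away from the shelf sideways, then lean about the barrel.

{"api": "apply_moves", "payload": {
  "increments": [0,0.003,0,0,0,0,0,0.007,0,0,0,0,0,0.011,0,0,0,0,0,0.012,0,0,0,0,0,0.011,0,0,0,0,0,0.008,0,0,0,0,0,0.004,0,0,0,0,0.001,0,0,0,-0.03,0,0.002,0,0,0,-0.05,0,0.002,0,0,0,-0.06,0,0.002,0,0,-0.002,-0.065,0,0.002,0,0.001,-0.002,-0.065,0,0.002,0,0.001,-0.002,-0.065,0,0.002,0,0.001,-0.002,-0.065,0,0.002,0,0.001,-0.002,-0.065,0,0.002,0,0.001,-0.002,-0.06,0,0.002,0,0.001,-0.002,-0.05,0,0.001,0,0.001,0,-0.03,0,0,0,0,0,-0.01,0,0,0,0,0,0,0]
}}

```text
t: 23.47
eef_pos: [0.6201, 0.0498, 0.3105]
ee_rot: [-2.492, 0.012, -1.579]
force: [-0.2, -0.8, -2.9]
width: 0.0246
```

```bash
python3 - <<'E'
from h import *
chk()
E
```

```text
t 23.47 tcp [0.6201 0.0498 0.3105] lean 37.2 az -0.017 tool x z-comp -0.012 w 0.0246 F [-0.2 -0.8 -2.9] q [ 0.52 -0.16 -0.78  0.71 -0.47  0.48]
barrel [0.5983 0.0496 0.3392]
wrist rod 0.87 [319. 242.] ang 49 err 2.3
wrist blade 0.73 [319. 213.] ang 50 err 2.8
scene rod 0.8 [314. 186.] ang 66 err 1.8
scene blade 0.91 [298. 197.] ang 43 err 3.8
side rod 0.5 [308. 194.] ang 34 err 0.2
side blade 0.55 [303. 201.] ang 53 err 0.8
```

Lean is 37° with joints well inside their ranges. I'll loosen again so the plate swings back to upright, then tighten.

{"api": "apply_moves", "payload": {
  "increments": [0,0,0,0,0,0,0,0,0,0,0,0,0,0,0,0,0,0,0,0,0,0,0,0],
  "force": 14
}}

```text
t: 24.25
eef_pos: [0.622, 0.0501, 0.311]
ee_rot: [-2.492, 0.012, -1.58]
force: [0.0, -0.7, -3.5]
width: 0.0258
```

{"api": "apply_moves", "payload": {
  "increments": [0,0,0,0,0,0,0,0,0,0,0,0,0,0,0,0,0,0,0,0,0,0,0,0],
  "force": 8
}}

```text
t: 24.58
eef_pos: [0.6221, 0.0501, 0.3111]
ee_rot: [-2.492, 0.012, -1.58]
force: [-0.2, 0.6, -3.5]
width: 0.0258
```

{"api": "apply_moves", "payload": {
  "increments": [0,0,0,0,0,0,0,0,0,0,0,0,0,0,0,0,0,0,0,0,0,0,0,0,0,0,0,0,0,0,0,0,0,0,0,0],
  "force": 5
}}

```text
t: 25.08
eef_pos: [0.622, 0.0501, 0.3113]
ee_rot: [-2.492, 0.013, -1.58]
force: [0.4, 0.3, -2.5]
width: 0.026
```

{"api": "apply_moves", "payload": {
  "increments": [0,0,0,0,0,0,0,0,0,0,0,0,0,0,0,0,0,0],
  "force": 50
}}

```text
t: 25.33
eef_pos: [0.6221, 0.0501, 0.3113]
ee_rot: [-2.492, 0.013, -1.58]
force: [0.8, 0.5, -2.6]
width: 0.0248
```

```bash
python3 - <<'E'
from h import *
chk()
E
```

```text
t 25.33 tcp [0.6221 0.0501 0.3113] lean 37.2 az -0.019 tool x z-comp -0.013 w 0.0248 F [ 0.8  0.5 -2.6] q [ 0.51 -0.16 -0.77  0.71 -0.47  0.48]
barrel [0.6003 0.05   0.34  ]
scene rod 0.78 [317. 185.] ang 87 err 0.9
scene blade 0.78 [314. 199.] ang 80 err 2.2
side rod 0.49 [313. 201.] ang 82 err 3.2
side blade 0.51 [313. 205.] ang 86 err 1.4
```

It hangs at about 84°, gripped at 50 N. I'll back off from the shelf plane, trim the angle, then travel sideways to stand in front of the tank.

{"api": "apply_moves", "payload": {
  "increments": [-0.003,0,0,-0.002,0.01,0,-0.006,0,0,-0.003,0.015,-0.004,-0.008,0,0,-0.003,0.02,-0.004,-0.009,-0.001,0,-0.003,0.015,-0.004,-0.008,-0.003,0,-0.002,0.01,-0.004,-0.005,-0.006,0,0,0,-0.004,-0.002,-0.009,-0.001,0,0,0,0,-0.012,-0.002,0,0,0,0,-0.013,-0.002,0,0,0,0,-0.013,-0.003,0,0,0,0,-0.013,-0.003,0,0,0,0,-0.013,-0.003,0,0,0,0,-0.013,-0.003,0,0,0,0,-0.013,-0.003,0,0,0,0,-0.012,-0.003,0,0,0,0,-0.01,-0.002,0,0,0,0,-0.006,-0.001,0,0,0,0,-0.003,0,0,0,0,0,0,0,0,0,0]
}}

```text
t: 27.37
eef_pos: [0.5758, -0.1052, 0.2821]
ee_rot: [-2.561, -0.003, -1.604]
force: [0.4, 0.7, -3.0]
width: 0.0245
```

```bash
python3 - <<'E'
from h import *
chk()
Z=dict(tank=0,seat=.11,shelf_edge=.3)
for c in('wrist','scene','side'): grab(c,'n1'+c+'.png');show(c,Z,Z)
E
```

```text
t 27.37 tcp [ 0.5758 -0.1052  0.2821] lean 33.3 az -0.031 tool x z-comp 0.003 w 0.0245 F [ 0.4  0.7 -3. ] q [ 0.25 -0.18 -0.7   0.32 -0.51  1.05]
barrel [ 0.556  -0.1045  0.3122]
scene rod 0.55 [316. 164.] ang 95 err 3.1
scene blade 0.52 [310. 174.] ang 80 err 1.8
side rod 0.54 [330. 174.] ang 81 err 1.9
side blade 0.45 [331. 182.] ang 91 err 2.6
wrist tank 0.8 [405. 256.] [ 0.5929 -0.233   0.    ]
wrist seat 0.71 [432. 248.] [ 0.5903 -0.2345  0.11  ]
wrist shelf_edge 0.58 [541. 208.] [ 0.59   -0.2301  0.3   ]
scene tank 0.62 [297. 201.] [ 0.584 -0.248  0.   ]
scene seat 0.71 [295. 183.] [ 0.5917 -0.2273  0.11  ]
scene shelf_edge 0.78 [292. 140.] [ 0.5916 -0.2229  0.3   ]
side tank 0.76 [326. 201.] [ 0.5807 -0.2376  0.    ]
side tank 0.73 [332. 186.] [ 0.5623 -0.3429  0.    ]
side seat 0.89 [327. 183.] [ 0.5791 -0.2402  0.11  ]
side seat 0.56 [325. 152.] [ 0.6117 -0.4585  0.11  ]
side seat 0.56 [318. 330.] [0.5358 0.4675 0.11  ]
side shelf_edge 0.88 [324. 151.] [ 0.5973 -0.2306  0.3   ]
side shelf_edge 0.53 [332. 173.] [ 0.5521 -0.1006  0.3   ]
```

The wrist camera agrees with itself: tank (0.593, -0.233), seat (0.590, -0.2345), shelf edge (0.590, -0.230). I'll move in front of the tank, above its near half.

{"api": "apply_moves", "payload": {
  "increments": [0,-0.003,-0.001,0,0,0,0.001,-0.006,-0.002,0,0,0,0.001,-0.01,-0.003,0,0,0,0.001,-0.012,-0.004,0,0,0,0.001,-0.013,-0.004,0,0,0,0.001,-0.013,-0.004,0,0,0,0.001,-0.013,-0.004,0,0,0,0,-0.013,-0.004,0,0,0,0,-0.013,-0.004,0,0,0,0,-0.012,-0.004,0,0,0,0,-0.009,-0.003,0,0,0,0,-0.006,-0.002,0,0,0,0,-0.003,-0.001,0,0,0,0,0,0,0,0,0]
}}

```text
t: 29.58
eef_pos: [0.5822, -0.2378, 0.2393]
ee_rot: [-2.56, -0.004, -1.601]
force: [0.0, -0.8, -3.7]
width: 0.0248
```

```bash
python3 - <<'E'
from h import *
chk()
Z=dict(tank=0,seat=.11,shelf_edge=.3)
for c in('wrist','scene','side'): grab(c,'n2'+c+'.png');show(c,['seat','tank'],Z)
E
```

```text
t 29.58 tcp [ 0.5822 -0.2378  0.2393] lean 33.3 az -0.027 tool x z-comp 0.004 w 0.0248 F [ 0.  -0.8 -3.7] q [-0.1  -0.03 -0.51 -0.08 -0.51  1.7 ]
barrel [ 0.5624 -0.2371  0.2694]
scene rod 0.43 [303. 156.] ang 100 err 5.0
side rod 0.44 [330. 162.] ang 73 err 0.4
side rod 0.34 [325. 149.] ang -42 err 2.5
side blade 0.51 [332. 172.] ang 90 err 1.1
wrist seat 0.95 [315. 254.] [ 0.5896 -0.2331  0.11  ]
wrist seat 0.66 [136. 366.] [ 0.4919 -0.0646  0.11  ]
wrist tank 0.82 [314. 261.] [ 0.5927 -0.2303  0.    ]
wrist tank 0.25 [306. 205.] [ 0.6707 -0.2206  0.    ]
scene seat 0.73 [294. 182.] [ 0.5951 -0.2314  0.11  ]
scene tank 0.64 [295. 201.] [ 0.5911 -0.2496  0.    ]
scene tank 0.48 [301. 165.] [ 0.4859 -0.4838 -0.    ]
scene tank 0.34 [295. 184.] [ 0.5574 -0.3598  0.    ]
side seat 0.89 [327. 184.] [ 0.5817 -0.2353  0.11  ]
side seat 0.66 [330. 159.] [ 0.5845 -0.4056  0.11  ]
side tank 0.84 [325. 201.] [ 0.5836 -0.2346  0.    ]
```

Seat is confirmed at (0.590, -0.233). I'll lower along the near half first, then move forward once the hand is below the shelf edge, stopping with the rod above the saddles.

{"api": "apply_moves", "payload": {
  "increments": [0,0.001,-0.003,0,0,0,0,0.001,-0.006,0,0,0,0,0.001,-0.009,0,0,0,0,0.001,-0.01,0,0,0,0.001,0,-0.01,0,0,0,0.002,0,-0.01,0,0,0,0.003,0,-0.009,0,0,0,0.004,0,-0.009,0,0,0,0.004,0,-0.008,0,0,0,0.004,0,-0.008,0,0,0,0.004,0,-0.006,0,0,0,0.003,0,-0.004,0,0,0,0.002,0,-0.002,0,0,0,0,0,0,0,0,0]
}}

```text
t: 31.65
eef_pos: [0.6108, -0.2322, 0.1339]
ee_rot: [-2.562, -0.004, -1.6]
force: [0.2, 0.3, -3.2]
width: 0.0248
```

```bash
python3 - <<'E'
from h import *
chk()
Z=dict(tank=0,seat=.11,shelf_edge=.3)
for c in('wrist','scene','side'): grab(c,'n3'+c+'.png');show(c,['seat'],Z)
E
```

```text
t 31.65 tcp [ 0.6108 -0.2322  0.1339] lean 33.2 az -0.026 tool x z-comp 0.004 w 0.0248 F [ 0.2  0.3 -3.2] q [-0.08  0.14 -0.6  -0.11 -0.25  1.72]
barrel [ 0.5911 -0.2315  0.1641]
scene rod 0.54 [296. 176.] ang 103 err 1.7
scene blade 0.58 [294. 189.] ang 86 err 1.2
side rod 0.54 [325. 181.] ang 96 err 0.4
side rod 0.36 [324. 189.] ang 90 err 8.3
side blade 0.37 [325. 189.] ang 92 err 0.7
wrist seat 0.84 [322. 277.] [ 0.591  -0.2332  0.11  ]
scene seat 0.66 [294. 187.] [ 0.6049 -0.2028  0.11  ]
side seat 0.84 [326. 182.] [ 0.5874 -0.2469  0.11  ]
```

Barrel is over the seat to within 2 mm. I'll lower gently the last 20 mm in two parts, watching the force.

{"api": "apply_moves", "payload": {
  "increments": [0,-0.001,-0.002,0,0,0,0,0,-0.003,0,0,0,0,0,-0.003,0,0,0,0,0,-0.003,0,0,0,0,0,-0.002,0,0,0,0,0,0,0,0,0]
}}

```text
t: 32.9
eef_pos: [0.6101, -0.2333, 0.12]
ee_rot: [-2.562, -0.004, -1.6]
force: [-0.4, -0.0, -2.8]
width: 0.0249
```

{"api": "apply_moves", "payload": {
  "increments": [0,0,-0.0015,0,0,0,0,0,-0.0015,0,0,0,0,0,0,0,0,0]
}}

```text
t: 33.15
eef_pos: [0.6118, -0.2337, 0.1183]
ee_rot: [-2.558, -0.005, -1.6]
force: [-1.2, 0.2, -1.5]
width: 0.0245
```

{"api": "apply_moves", "payload": {
  "increments": [0,0,-0.0015,0,0,0,0,0,-0.001,0,0,0,0,0,0,0,0,0]
}}

```text
t: 33.4
eef_pos: [0.6136, -0.2338, 0.1183]
ee_rot: [-2.553, -0.005, -1.599]
force: [-1.6, 0.7, -0.8]
width: 0.025
```

{"api": "apply_moves", "payload": {
  "increments": [0,0,-0.001,0,0,0,0,0,0,0,0,0]
}}

```text
t: 33.57
eef_pos: [0.6142, -0.2339, 0.1182]
ee_rot: [-2.551, -0.006, -1.599]
force: [-1.5, -0.4, 0.2]
width: 0.0245
```

```bash
python3 - <<'E'
from h import *
chk()
Z=dict(seat=.11,rod=.11,plate=.148,blade=.068)
for c in('wrist','scene','side'): grab(c,'n4'+c+'.png');show(c,Z,Z)
s=arm.get_state();print(np.round(s['moment'],2),np.round(s['force'],1))
print('seat proj',[proj(c,[.5905,-.233,.11]).round(1) for c in('wrist','scene','side')],'rodz.114',[proj(c,[.5905,-.233,.114]).round(1) for c in('wrist','scene','side')])
E
```

```text
t 33.57 tcp [ 0.6142 -0.2339  0.1182] lean 33.8 az -0.024 tool x z-comp 0.006 w 0.0245 F [-1.5 -0.4  0.2] q [-0.09  0.17 -0.61 -0.14 -0.21  1.76]
barrel [ 0.5942 -0.2332  0.1482]
scene rod 0.56 [295. 184.] ang 94 err 2.7
scene blade 0.38 [293. 192.] ang 84 err 0.8
side rod 0.41 [323. 181.] ang 76 err 2.3
side blade 0.59 [326. 189.] ang 100 err 1.6
wrist seat 0.23 [ 88. 222.] [ 0.6337 -0.0842  0.11  ]
scene seat 0.89 [295. 183.] [ 0.5915 -0.2265  0.11  ]
scene rod 0.89 [285. 291.] [0.7738 0.2338 0.11  ]
scene rod 0.61 [392. 246.] [0.4148 0.1997 0.11  ]
scene rod 0.57 [296. 181.] [ 0.5868 -0.2361  0.11  ]
scene plate 0.72 [378. 244.] [0.4679 0.2052 0.148 ]
scene plate 0.62 [272. 296.] [0.8175 0.2654 0.148 ]
scene plate 0.58 [294. 176.] [ 0.5969 -0.2181  0.148 ]
scene blade 0.82 [296. 288.] [0.7351 0.2052 0.068 ]
scene blade 0.71 [400. 254.] [0.3831 0.2066 0.068 ]
scene blade 0.62 [295. 203.] [ 0.6156 -0.1643  0.068 ]
side seat 0.97 [328. 183.] [ 0.5781 -0.2436  0.11  ]
side seat 0.56 [317. 333.] [0.536  0.4765 0.11  ]
side rod 0.85 [368. 271.] [0.3809 0.2093 0.11  ]
side rod 0.7 [270. 262.] [0.7451 0.2158 0.11  ]
side rod 0.59 [323. 182.] [ 0.5985 -0.2493  0.11  ]
side plate 0.94 [262. 261.] [0.7678 0.2435 0.148 ]
side plate 0.93 [366. 264.] [0.3914 0.2072 0.148 ]
side plate 0.55 [326. 182.] [ 0.5824 -0.2099  0.148 ]
side blade 0.93 [280. 265.] [0.7143 0.1938 0.068 ]
side blade 0.69 [374. 277.] [0.3529 0.2023 0.068 ]
side blade 0.47 [324. 191.] [ 0.5937 -0.2296  0.068 ]
[0.21 1.86 0.12] [-1.2  1.1  3.2]
seat proj [array([319.8, 283.8]), array([294.9, 181.9]), array([324.6, 184.2])] rodz.114 [array([319.9, 283.7]), array([294.9, 181. ]), array([324.6, 183.5])]
```

Contact is at barrel height 148 mm, about 4 mm above nominal, and it has crept 4 mm forward. The rod may be on the far slope. I'll nudge back to the centre and see whether it sinks.

{"api": "apply_moves", "payload": {
  "increments": [-0.002,0,0.0005,0,0,0,-0.002,0,0,0,0,0,0,0,0,0,0,0]
}}

```text
t: 35.02
eef_pos: [0.6101, -0.2339, 0.1182]
ee_rot: [-2.552, -0.005, -1.6]
force: [0.9, 0.1, 0.5]
width: 0.0249
```

{"api": "apply_moves", "payload": {
  "increments": [-0.001,0,-0.001,0,0,0,0,0,-0.001,0,0,0,0,0,0,0,0,0]
}}

```text
t: 35.27
eef_pos: [0.6112, -0.2339, 0.1183]
ee_rot: [-2.547, -0.006, -1.599]
force: [-1.2, 0.4, 1.5]
width: 0.0249
```

```bash
python3 - <<'E'
from h import *
s=arm.get_state();print(np.round(s['moment'],2),np.round(s['force'],1))
b=grab('wrist','n5.png');c=grab('scene');d=grab('side')
k=lambda i,x,y,w,h,W,H:cv2.resize(i[y:y+h,x:x+w,::-1],(W,H),interpolation=cv2.INTER_CUBIC)
cv2.imwrite('pics/n5v.png',np.vstack([np.hstack([k(c,255,140,80,75,400,320),k(d,285,150,80,75,400,320)]),k(b,160,180,320,112,800,280)]))
E
```

```text
[0.27 1.98 0.08] [-1.2  0.4  1.5]
```

View pics/n5v.png

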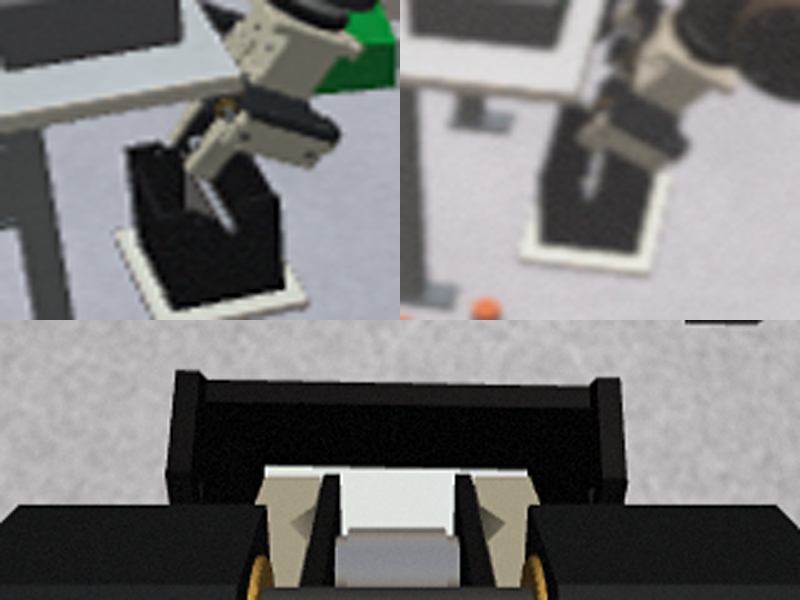

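The scene crop shows the rod end lying in the near saddle notch (crop about (232,225)), and the wrist view shows the barrel centred between the end walls. Height stayed the same over 4 mm of sideways nudging, so the rod is on the saddles' flat bottoms. I'll loosen, then open.

{"api": "apply_moves", "payload": {
  "increments": [0,0,0,0,0,0,0,0,0,0,0,0,0,0,0,0,0,0,0,0,0,0,0,0,0,0,0,0,0,0],
  "force": 5
}}

```text
t: 35.83
eef_pos: [0.611, -0.2342, 0.1182]
ee_rot: [-2.547, -0.007, -1.599]
force: [-0.3, 0.3, 1.8]
width: 0.0259
```

{"api": "apply_moves", "payload": {
  "increments": [0,0,0,0,0,0,0,0,0,0,0,0,0,0,0,0,0,0,0,0,0,0,0,0,0,0,0,0,0,0,0,0,0,0,0,0,0,0,0,0,0,0],
  "hand": 0.45
}}

```text
t: 36.42
eef_pos: [0.6086, -0.234, 0.1155]
ee_rot: [-2.553, -0.006, -1.599]
force: [0.7, 0.3, 0.2]
width: 0.0481
```

```bash
python3 - <<'E'
from h import *
chk(-.038)
for n in('plate',):print([(round(r['conf'],2),np.round(r['point'])) for r in finder.landmark_of('wrist',n)])
E
```

```text
t 36.42 tcp [ 0.6086 -0.234   0.1155] lean 33.7 az -0.024 tool x z-comp 0.006 w 0.0481 F [0.7 0.3 0.2] q [-0.09  0.16 -0.62 -0.15 -0.2   1.77]
barrel [ 0.5875 -0.2332  0.1471]
wrist rod 0.37 [317. 272.] ang 83 err 3.3
scene rod 0.44 [297. 185.] ang 92 err 4.0
scene blade 0.59 [295. 193.] ang 86 err 2.2
scene blade 0.52 [296. 182.] ang 95 err 8.6
side rod 0.58 [325. 183.] ang 85 err 0.2
side blade 0.45 [325. 190.] ang 89 err 0.6
[(0.72, array([321., 270.]))]
```

It is released, with no force on the tool. I'll retreat back along the fingers' own axis.

{"api": "apply_moves", "payload": {
  "increments": [-0.001,0,0.0015,0,0,0,-0.0015,0,0.0025,0,0,0,-0.002,0,0.003,0,0,0,-0.0025,0,0.004,0,0,0,-0.003,0,0.0045,0,0,0,-0.0035,0,0.005,0,0,0,-0.004,0,0.006,0,0,0,-0.005,0,0.0075,0,0,0,-0.006,0,0.009,0,0,0,-0.008,0,0.01,0,0,0,-0.01,0,0.01,0,0,0,-0.01,0,0.01,0,0,0,-0.01,0,0.01,0,0,0,-0.01,0,0.01,0,0,0,-0.01,0,0.008,0,0,0,-0.008,0,0.006,0,0,0,-0.005,0,0.004,0,0,0,-0.003,0,0.002,0,0,0,0,0,0,0,0,0]
}}

```text
t: 38.5
eef_pos: [0.4951, -0.2343, 0.2451]
ee_rot: [-2.544, -0.008, -1.6]
force: [-0.7, 0.0, -0.7]
width: 0.0485
```

```bash
python3 - <<'E'
from h import *
s=arm.get_state();print(s['t'],s['eef_pos'],s['force'],np.round(s['q'],2))
for c in('wrist','scene','side'):
    grab(c,'f1'+c+'.png')
    for n,z in(('plate',.144),('rod',.11),('blade',.064),('seat',.11)):
        pr=proj(c,[.5905,-.233,z])
        print(c,n,'expect',pr.round(0),[(round(r['conf'],2),np.round(r['point'])) for r in finder.landmark_of(c,n) if np.linalg.norm(r['point']-pr)<40])
E
```

```text
38.5 [ 0.49505003 -0.23425665  0.2450673 ] [-0.73552339  0.01195185 -0.65139358] [-0.12 -0.19 -0.64 -0.09 -0.53  1.73]
wrist plate expect [315. 164.] [(0.83, array([312., 161.]))]
wrist rod expect [315. 176.] [(0.72, array([312., 174.]))]
wrist blade expect [315. 189.] [(0.93, array([313., 188.]))]
wrist seat expect [315. 176.] [(0.57, array([312., 175.]))]
scene plate expect [294. 175.] [(0.49, array([296., 175.])), (0.41, array([297., 184.]))]
scene rod expect [295. 182.] [(0.55, array([298., 182.]))]
scene blade expect [296. 191.] [(0.68, array([294., 192.]))]
scene seat expect [295. 182.] [(0.58, array([296., 183.]))]
side plate expect [325. 179.] [(0.39, array([326., 182.]))]
side rod expect [325. 184.] [(0.65, array([325., 182.])), (0.28, array([326., 180.]))]
side blade expect [324. 192.] [(0.67, array([325., 179.])), (0.38, array([323., 188.]))]
side seat expect [325. 184.] []
```

The barrel, rod and blade sit within 3 px of their seated positions in the wrist camera. I'll back off a little more, then check that it is still and that both rod ends lie level.

{"api": "apply_moves", "payload": {
  "increments": [-0.002,0,0.003,0,0,0,-0.004,0,0.006,0,0,0,-0.005,0,0.008,0,0,0,-0.004,0,0.006,0,0,0,-0.002,0,0.003,0,0,0,0,0,0,0,0,0,0,0,0,0,0,0,0,0,0,0,0,0]
}}

```text
t: 39.92
eef_pos: [0.4765, -0.2343, 0.2748]
ee_rot: [-2.543, -0.008, -1.6]
force: [-0.5, 0.2, -0.4]
width: 0.0484
```

```bash
python3 - <<'E'
from h import *
a=grab('wrist').astype(float).mean(2)
for yy in(-.068,-.06,-.047,.047,.06,.068):
    P=np.array([.5905-yy*np.sin(-.035),-.233+yy*np.cos(-.035),.114])
    u,v=proj('wrist',P);col=a[int(v)-12:int(v)+13,int(round(u))]
    print(yy,round(u),round(v,1),col.astype(int))
for i in range(8): b=grab('wrist').astype(float).mean(2)
u,v=proj('wrist',[.5905,-.233,.11]).astype(int);print('max change',np.abs(cv2.blur(b-a,(3,3)))[v-30:v+50,u-70:u+70].max())
for n in('jar','bottle','beaker','rack','tank'):
    grab('scene');print(n,[np.round(r['point']) for r in finder.landmark_of('scene',n)[:2]])
E
```

```text
-0.068 371 170.1 [168 168 170 167 174 181 173 171 163 135 123 124 130 124  92  84 151 170
 168 174 172 175 169 165 164]
-0.06 365 170.0 [169 173 176 176 174 170 167 171 169 140 122 126 127 124  93  85 156 178
 172 174 173 170 170 172 173]
-0.047 354 169.9 [  8   4   7   7   6   4   6   1   5   6  65 131 128 129 123  98  49  10
   3   7   3   3   1   4   0]
0.047 275 169.3 [  9   3   4   5   5   5   1   8   0  22  81 132 128 128 120  87  40   0
   4   7   5   5   4   5   5]
0.06 265 169.2 [166 166 167 168 169 167 168 173 177 170 135 124 123 130 120  76  97 178
 173 170 169 169 170 167 120]
0.068 258 169.1 [164 163 167 174 166 162 159 165 172 170 137 125 127 126 117  77  91 173
 167 166 166 167 167 169 165]
max change 42.333333333333336
jar [array([347., 231.]), array([296., 202.])]
bottle [array([298., 247.])]
beaker [array([384., 339.])]
rack [array([356., 304.])]
tank [array([297., 204.])]
```

```bash
python3 - <<'E'
from h import *
F=[cv2.GaussianBlur(grab('wrist').astype(np.float32).mean(2),(5,5),0)[100:240,230:410] for i in range(10)]
print([round(float(np.abs(f-F[0]).max()),1) for f in F],[np.round(cv2.phaseCorrelate(F[0],f)[0],3) for f in F[-2:]])
for z in(.11,.116,.122): print(z,proj('wrist',[.5905,-.233,z]).round(1))
print(arm.get_state()['t'],np.abs(arm.get_state()['qd']).max())
E
```

```text
[0.0, 10.4, 5.6, 5.8, 5.9, 6.5, 8.4, 11.3, 12.2, 11.6] [array([-0.007, -0.004]), array([-0.008, -0.02 ])]
0.11 [314.7 170.7]
0.116 [314.7 168.8]
0.122 [314.6 166.9]
41.3667 0.00209929105765814
```

Everything is still and in place, so I'll hand it in.

```bash
python3 -c "
from station import arm
print(arm.job_done())"
```

```text
the job is handed in; nothing more can be done
None
```

The steel plate is hanging in the tank with its cross rod in both saddles, released and still. The job is handed in at about 41 s of the 67 s. One early force reading, described below, may still fail it.

**What I did:**
- Gripped the plate by its barrel at 52 N and lifted it level off the rack.
- Loosened it in the air until it hung upright, then retightened to 50 N. I repeated this once after leaning the hand back 37° (33° when placing).
- Lowered it under the shelf into the saddles with only a few newtons of contact, let go and backed off along the fingers.

**Last checks:**
- **Position:** both rod ends stick out evenly past the end walls and are level to about half a pixel. Barrel, rod and blade are within 3 px of where they should be in the wrist camera. The side camera's blade readings did not all fit: its best one was about 13 px off.
- **Stillness:** it did not shift between pictures (under 0.03 px), and the robot was touching nothing.
- **Bystanders:** jar, bottle, beaker and rack were at their starting pixels. I did not re-check the tube rack, tip box or notebook.

**What failed or disagreed:**
- **Force reading over the limit:** in the first move, joints 3 and 6 ran to the end of their ranges. The wrist force read (-94, -83, -184) N at that instant, with nothing nearby to touch. That is above the 120 N limit if it counts.
- **First grasp missed:** the fingers closed in the air above the barrel, because the fingertips are really about 28 mm shorter than stated. The plate did not move, and I went lower and gripped it.
- **Seat height:** the rod read 3–4 mm above nominal. I put this down to calibration, because it slid 4 mm sideways at constant height and so was on the flat bottoms of the saddles.

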